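# Present a sample tube to the bottom reader

## Robot

A 6-joint arm with a two-finger parallel gripper is mounted at the origin on a cart in front of the work surface, level with it; the furniture and walls round the work are solid. World frame = base frame: x ahead of the robot, y to its left, z up, the work surface at z = 0. Lengths are in mm, angles in rad, forces in N, time in s.
With the tool pointing down it reaches from about 300 to 850 mm from the base axis. Payload 5.4 kg.
Tool frame: the origin (TCP) lies on the centre line of the jaws, within the pads' length; the fingertips stand r.tip_extent ahead of it and the grasp point (between the pads) lies 8 mm behind it (r.tip_extent is the distance from the TCP to the fingertips, in mm); z points along the fingers, y is the line along which they close (so a half turn about z gives the same grasp; the last joint's range is limited). The gripper opens to 85 mm and grips with 20 to 120 N. Pads are 22 mm wide; open, the fingers measure 114 mm over their backs; the gripper's body (76 mm by 85 mm) begins 54 mm behind the grasp point. The pads swing forward as they close: fully open they stand 13 mm farther back than shut.
Start: joints at [1.009, 0.158, 1.597, -0, 1.386, -0.21], TCP at [198.147, 539.763, 242.299] pointing down, gripper open.
Joint ranges: [-2.91, 2.91], [-0.94, 2.29], [0.18, 2.7], [-1.29, 4.43], [0.17, 2.64], [-3, 3]. Speed limits (rad/s): [2.57, 2.57, 3.14, 3.14, 3.14, 3.14].

## Interface

Orientations are given as a unit quaternion [x, y, z, w].
In Python, from plant import r gives the robot as it stands. The module is installed in compiled form; this text tells all that it offers.
- The arm moves only by the tool apply_moves, never from a script. Its argument "rows" is a list of rows, each a list of 3 entries, a list of its own where there are three numbers: the shift along the world's x, y, z in m, then the turn, a rotation vector about the world's x, y, z in degrees, then the opening, from 0 (shut) to 1 (fully open). In form: [[[tx, ty, tz], [rx, ry, rz], fingers], ...]. A call has 1 to 5 rows; each row is the pose to reach, as a shift and turn from the pose commanded when the call began; what a row does not reach only later rows make up. A row lasts 1/12 s, in which the tool goes at most 41.7 mm and 7.16 degrees, less where a joint would pass 70% of its speed; a pose out of reach is approached as far as the arm can. A call with a gripper value outside its range is refused whole. The fingers move at their own pace and stop on an object; "squeeze" is the grip in N (left out, the last holds). Time passes only in rows, so rows that repeat a pose let the fingers close. It gives the time, the measured TCP pose, the force, the opening and the grip force at its end, in the units of the state.
- r.observe(): the state, without advancing time (a new reading comes with each control period).
- r.snapshot(name): name is "scene" or "side" or "wrist"; returns the picture (420x560x3 uint8, blue, green, red); there is no depth.
- r.camera_info(name): a dict with "fx", "fy", "cx", "cy" (pixels), "dist" ([k1, k2, p1, p2, k3] as OpenCV has them; the pictures are not rectified), "origin" and "attitude" of the camera in the world; the wrist camera has in their place "hand_eye" (4x4, takes a point from camera to tool coordinates, whose origin is the TCP and whose axes are the flange's). Camera axes: x right, y up, looking along -z (the intrinsics and any distortion apply to the point x, -y, -z); pixel columns grow to the right and rows downward; lengths in mm; the calibration is good to about 2 mm. A picture is of the moment at which its call begins: read the wrist's pose just before it. camera_info takes no time and is no camera call.
- r.job_done(): hands the job in; it is judged then, once.
Trained networks look in the newest picture that a camera, given by its name, has taken for a name from the list of things; names that differ only in an ending like _2 or _b are one class to them, and where a whole thing is asked for, a point or a joint stands for the part that bears it (a point fixed in the world has none). Each returns a list of dicts, best first, with "confidence" (0 to 1); they miss things now and then, are a little off and sometimes report something else, mostly with a low value. They report only what shows in the picture. A call takes as long as a camera call.
- r.find_in(camera, name): "centre" ([x, y, z] in mm, in world coordinates, good to about 4 mm: the middle of the surface that is visible of it).
- r.tip_of(camera, name): "centre" ([x, y, z] in mm, in world coordinates, good to about 4 mm: a listed point, or the origin of a listed thing).
The state is a dict: "time": time; "joint_positions": joint angles; "joint_vel": joint speeds; "joint_efforts": joint torques, N m; "tool_pos": TCP position; "eef_rot": TCP orientation; "ft_force": force on the tool from outside, world axes, zero at the start; "torque": the same for the moment, N m; "finger_gap": opening from 0.0 (shut) to 1.0 (fully open); "gripper_force": force on a finger pad.
Only numpy, scipy, OpenCV 4.12 (cv2) and the standard library are available. Lean on these libraries where they do the work, as an engineer would, in place of code of your own. Each camera call takes 0.05 s, during which the arm holds its last target. There are 200 camera calls.

## Task

First slide the tube reader's shutter by its upright grip until the square opening is centred over the round dark window, and let go of it. Then take the tall tube out of the small rack, carry it high over the rack full of tubes, and finish still holding it upright and still, centred over the window with its foot about 15 mm above the glass. The tube must not touch the reader, nothing may bump the full rack, and the other tubes, the cup and the dropper bottle stay where they are.

Things in the scene. Friction and masses are not known exactly. Their poses are not given: they have to be found in the camera images.
- reader: tube reader, fixed to the worktop: a flat off-white box, 205 (its x) x 104 (its y) mm, deck 40 mm high, with two low rails along its x (8 mm high at y = +-37 mm). Origin on the worktop exactly below the window; the box reaches from x = -85 to +120 mm. Its z is up; its +x points roughly away from the robot. It and the small rack stand on either side of the full rack, either way round.
- window (a point): centre of the reader's round dark glass window, 24 mm across, 41 mm above the worktop, in the middle of the deck's width. Axes as the reader's.
- shutter (a joint): slide of the reader's thin steel shutter plate (top face 45 mm above the worktop) along the reader's +x, 0 to 0.065 m; starts between 0 and 0.012, when the window is covered. At 0.045 the opening is centred over the window; beyond that it passes it. It stays where it is left; about 2 N moves it.
- opening (a point): centre of the shutter's square opening (34 x 34 mm) at the plate's top face, 45 mm above the worktop; moves with the shutter.
- grip_top (a point): middle of the top of the shutter's upright grey grip, a block 12 mm thick along the reader's x, 30 mm along its y, 26 mm high over the plate; top 71 mm above the worktop. It stands on a foot pad 18 mm along x that rises 5.5 mm over the plate; nothing else is near it. It stands 55 mm from the opening towards the reader's +x and moves with the shutter.
- small_rack: open moulded tube rack, fixed, 132 (its x) x 156 (its y) mm, top grid 83 mm above the worktop, 22 mm cells, loose for the tubes. Origin at the middle of its underside, z up. It holds three tubes upright in one row along its y, at y = +56, -11 and -56 mm in any order; the cells beside the row along its x are empty.
- tall_tube: the tall one of the three tubes in the small rack, 113 mm long (the others are 97 mm): body 15 mm across, cap 20 mm across from 94 to 113 mm above the foot. Loose, about 15 g. Origin at the centre of its foot, z along the tube to the cap; its turn about z means nothing. In the rack the foot stands 7 mm above the worktop, so the cap lies 101 to 120 mm above the worktop. Grip it by the cap.
- short_tube_a: one of the two shorter tubes in the small rack, 97 mm long, cap 20 mm across; leave it. Origin at its foot, z to the cap.
- short_tube_b: the other shorter tube, 97 mm long, same shape; leave it. Origin at its foot, z to the cap.
- full_rack: large rack full of tubes, fixed, 227 (its x) x 164 (its y) mm, 153 mm high over its tallest tubes, standing between the reader and the small rack. Origin at the middle of its underside, x roughly away from the robot, z up.
- cup: lidded white specimen cup, 49 mm across, 58 mm high, standing just behind the small rack; leave it. Origin under its middle.
- dropper: small white dropper bottle, 25 mm across, 78 mm high, standing just behind the small rack; leave it. Origin under its middle.

How it is judged (in metres and radians):
On the way, in this order (a step that is already met when the one before it is completed fails the run):
1. the shutter's opening is centred over the window (within 5 mm) and the grip is let go (value of joint shutter between 0.04 and 0.05 m and contact force between the fingers and reader below 0.05 N), for 0.3 s.
2. the tall tube is held, lifted out of the small rack (contact force between the fingers and tall_tube above 0.5 N and height (world z) of tall_tube above 0.095 m), for 0.2 s.
3. the tall tube passes the full rack's middle with its foot higher than that rack's tallest tubes (contact force between the fingers and tall_tube above 0.5 N and height (world z) of tall_tube above 0.155 m and y of tall_tube in the frame of full_rack between -0.06 and 0.06 m), for 0.05 s.
At the end, for the whole second after the job is handed in: The tall tube is held still in the fingers (under 20 mm/s), upright within 0.12 rad, its foot centre within 7 mm sideways of the window's centre and 8 to 22 mm above the glass, with neither tube nor fingers touching the reader, and the shutter stands between 0.040 and 0.050 m (all of step 1 and contact force between the fingers and tall_tube above 0.5 N and horizontal distance between tall_tube and window below 0.007 m and z of tall_tube in the frame of window between 0.008 and 0.022 m and angle between tall_tube's own z axis and vertical below 0.12 rad and linear speed of tall_tube below 0.02 m/s and contact force between tall_tube and reader below 0.05 N); the arm keeps its last pose, push and grip.
It fails at once if the tall tube touches the reader (contact force between tall_tube and reader above 0.3 N).
It fails at once if the tube or the robot bumps the full rack (contact force between any of tall_tube, the fingers, the arm and full_rack above 1 N).
It fails at once if a short tube, the cup or the dropper bottle is shifted by more than 15 mm (distance of any of short_tube_a, short_tube_b, cup, dropper from where it was at the start of the episode above 0.015 m).
It also fails if it takes over 67 s, if anything falls off the work surface, if the arm or the gripper's body presses on something with over 40 N, if the wrist force passes 120 N, or if a joint passes its speed limit or range.

## Working session

There is one attempt and no reset: what is moved stays moved. The work goes in short steps, Python scripts to look and compute and a tool call to move; the robot and the scene stay as the last step left them, time stands still between calls to the robot, and variables do not carry over. Pictures are saved under pics/ and viewed, at most 10 in all, crops included, and the job is handed in when it is done.

Besides the shell and the picture viewer there is one more tool, called by a JSON object that holds its "api" and its "payload", one argument or row to a line. apply_moves: Moves the arm, as the interface text tells. Its arguments: {"type":"object","properties":{"rows":{"type":"array"},"squeeze":{"type":"number"}},"required":["rows"]}

```bash
mkdir -p pics; cat > h.py <<'E'
from plant import r
import numpy as np, cv2
def snap(c,n):
    im=r.snapshot(c); cv2.imwrite('pics/'+n+'.png',im); return im
def net(c,names):
    for n in names:
        for f in ('find_in','tip_of'):
            try: print(c,n,f,[(np.round(d['centre'],1).tolist(),round(d['confidence'],2)) for d in getattr(r,f)(c,n)][:4])
            except Exception as e: print(c,n,f,'ERR',str(e)[:80])
def st():
    s=r.observe(); print({k:np.round(s[k],4).tolist() for k in ('time','tool_pos','eef_rot','ft_force','finger_gap','gripper_force','joint_positions')})
def proj(c,P):
    i=r.camera_info(c); K=np.array([[i['fx'],0,i['cx']],[0,i['fy'],i['cy']],[0,0,1.]])
    return i,K
E
python3 - <<'E'
from h import *
st(); print(r.tip_extent)
print({c:r.camera_info(c) for c in('scene','side','wrist')})
a=snap('scene','s1'); b=snap('side','d1'); 
for c in('scene','side'):
    net(c,['reader','window','opening','grip_top','tall_tube','full_rack','small_rack'])
E
```

```text
{'time': 0.0, 'tool_pos': [197.8431, 539.2533, 241.2812], 'eef_rot': [0.175, 0.9846, -0.0009, -0.0004], 'ft_force': [-0.8047, 1.1691, -0.4936], 'finger_gap': 1.0024, 'gripper_force': 0.0, 'joint_positions': [1.0089, 0.1591, 1.5983, -0.0, 1.3862, -0.2101]}
11.0
{'scene': {'fx': 402.73608306881584, 'fy': 402.73608306881584, 'cx': 275.3482857529277, 'cy': 207.5785531391667, 'dist': array([-0.11650651,  0.        ,  0.        ,  0.        ,  0.        ]), 'origin': array([-181.54326956, -408.83513266,  758.0644037 ]), 'attitude': array([ 0.35580825, -0.19934936, -0.45807904,  0.78982524])}, 'side': {'fx': 407.44848330469614, 'fy': 407.44848330469614, 'cx': 277.7570638843247, 'cy': 207.2250119723257, 'dist': array([0.03756316, 0.        , 0.        , 0.        , 0.        ]), 'origin': array([207.00312888, 926.70151193, 675.55535392]), 'attitude': array([-0.07543093,  0.4857311 ,  0.86178909, -0.12527985])}, 'wrist': {'fx': 300.9592179282622, 'fy': 300.9592179282622, 'cx': 276.7728749399127, 'cy': 206.26069230957094, 'dist': array([-0.00530065,  0.        ,  0.        ,  0.        ,  0.  
[... 1328 characters left out ...]
]
side window tip_of [([451.6, -261.8, 39.8], 0.6), ([470.1, 225.0, -1.8], 0.51)]
side opening find_in [([477.0, 179.5, 94.3], 0.69), ([460.5, -262.8, 45.2], 0.6)]
side opening tip_of [([419.9, -272.8, 46.5], 0.6)]
side grip_top find_in [([462.2, -262.8, 47.6], 0.65)]
side grip_top tip_of [([473.7, -267.3, 74.8], 0.73)]
side tall_tube find_in [([464.2, 294.3, 99.4], 0.55)]
side tall_tube tip_of [([465.3, 286.3, 5.0], 0.77)]
side full_rack find_in [([505.2, 45.9, 86.6], 0.62), ([474.2, 220.1, 97.8], 0.53)]
side full_rack tip_of [([513.6, 2.4, 1.0], 0.77), ([450.4, -266.9, 45.1], 0.37)]
side small_rack find_in [([462.0, 261.3, 39.0], 0.82)]
side small_rack tip_of [([472.6, 227.1, -0.1], 0.74)]
```

View pics/s1.png

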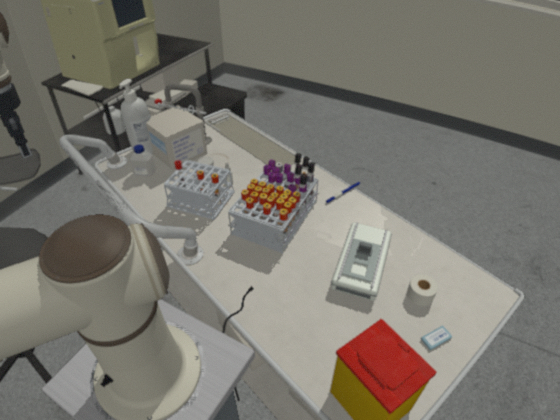

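View pics/d1.png

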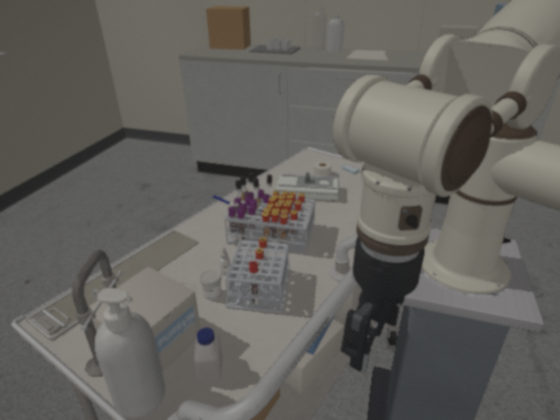

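The scene view shows the small rack at (200,185) with its row of three red caps, the full rack at (270,205) and the reader at (362,258). The side view shows the small rack at (258,275), and the cup and dropper at (210,283) and (225,262). I'll go up and towards the small rack, turning the jaws so they close along x.

{"api": "apply_moves", "payload": {
  "rows": [
    [[0.01, -0.01, 0.03], [0, 0, -7], 0.5],
    [[0.04, -0.03, 0.045], [0, 0, -14], 0.5],
    [[0.07, -0.05, 0.06], [0, 0, -21], 0.5],
    [[0.1, -0.075, 0.07], [0, 0, -28], 0.5],
    [[0.13, -0.1, 0.08], [0, 0, -35], 0.5]
  ]
}}

```text
time: 1.92
tool_pos: [329.2, 438.9, 323.4]
eef_rot: [0.465, 0.885, 0.001, 0.0]
ft_force: [-0.3, -1.1, -0.2]
finger_gap: 0.501
gripper_force: 0.0
```

{"api": "apply_moves", "payload": {
  "rows": [
    [[0.03, -0.02, 0], [0, 0, -7], 0.5],
    [[0.06, -0.04, 0], [0, 0, -14], 0.5],
    [[0.09, -0.06, 0], [0, 0, -21], 0.5],
    [[0.12, -0.08, 0], [0, 0, -28], 0.5],
    [[0.14, -0.1, 0], [0, 0, -35], 0.5]
  ]
}}

```text
time: 2.33
tool_pos: [470.4, 338.1, 322.2]
eef_rot: [0.711, 0.704, 0.0, 0.0]
ft_force: [0.1, -0.2, -0.7]
finger_gap: 0.5
gripper_force: 0.0
```

```bash
python3 - <<'E'
from h import *
st(); snap('wrist','w1'); net('wrist',['tall_tube','short_tube_a','small_rack','cup','full_rack'])
E
```

```text
{'time': 2.3333, 'tool_pos': [470.3897, 338.1242, 322.1546], 'eef_rot': [0.7107, 0.7035, 0.0002, 0.0003], 'ft_force': [0.0918, -0.187, -0.7088], 'finger_gap': 0.5, 'gripper_force': 0.0, 'joint_positions': [0.415, 0.1281, 1.4741, -0.0004, 1.5388, 0.4251]}
wrist tall_tube find_in [([467.1, 285.4, 121.2], 0.76)]
wrist tall_tube tip_of [([467.3, 283.7, 11.6], 0.78)]
wrist short_tube_a find_in [([477.9, 176.3, 106.3], 0.84), ([477.0, 219.4, 102.4], 0.62)]
wrist short_tube_a tip_of [([482.6, 171.8, 9.9], 0.81), ([476.6, 212.1, 6.2], 0.6)]
wrist small_rack find_in [([465.5, 242.9, 83.6], 0.6)]
wrist small_rack tip_of [([472.9, 224.8, -0.7], 0.72)]
wrist cup find_in [([567.4, 286.9, 56.4], 0.94)]
wrist cup tip_of [([567.7, 283.7, 0.3], 0.92)]
wrist full_rack find_in [([570.3, 207.3, 15.5], 0.68), ([478.2, 67.8, 2.1], 0.61), ([465.7, 244.8, 81.4], 0.34)]
wrist full_rack tip_of [([515.0, -0.8, -1.7], 0.83)]
```

View pics/w1.png

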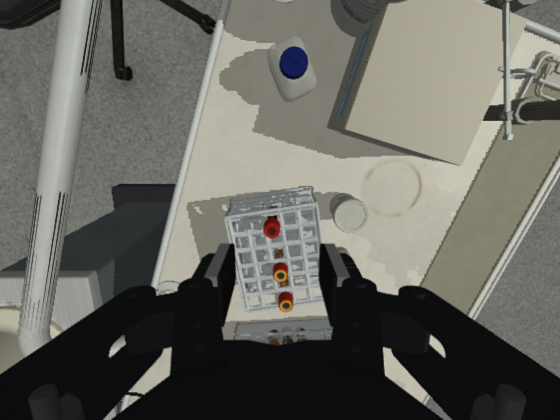

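The wrist view shows the solid red tall cap at (272,229), which is at about (467,285) at z 120. The two yellow-topped short caps are at (281,271) and (286,301), and the cup is at (348,211). On to the reader.

{"api": "apply_moves", "payload": {
  "rows": [
    [[0, -0.04, 0], [0, 0, 0], 0.5],
    [[0, -0.08, 0], [0, 0, 0], 0.5],
    [[0, -0.12, 0], [0, 0, 0], 0.5],
    [[0, -0.16, 0], [0, 0, 0], 0.5],
    [[0, -0.2, 0], [0, 0, 0], 0.5]
  ]
}}

```text
time: 3.3
tool_pos: [467.5, 138.6, 322.4]
eef_rot: [0.707, 0.707, 0.0, 0.0]
ft_force: [0.5, -0.4, -0.0]
finger_gap: 0.501
gripper_force: 0.0
```

{"api": "apply_moves", "payload": {
  "rows": [
    [[0, -0.04, 0], [0, 0, 0], 0.5],
    [[0, -0.08, 0], [0, 0, 0], 0.5],
    [[0, -0.12, 0], [0, 0, 0], 0.5],
    [[0, -0.16, 0], [0, 0, 0], 0.5],
    [[0, -0.2, 0], [0, 0, 0], 0.5]
  ]
}}

```text
time: 3.72
tool_pos: [467.7, -61.7, 322.6]
eef_rot: [0.708, 0.707, 0.0, 0.0]
ft_force: [0.6, -0.9, 0.0]
finger_gap: 0.503
gripper_force: 0.0
```

{"api": "apply_moves", "payload": {
  "rows": [
    [[0, -0.04, -0.01], [0, 0, 2], 0.5],
    [[0, -0.08, -0.03], [0, 0, 4], 0.5],
    [[0, -0.12, -0.05], [0, 0, 6], 0.5],
    [[0, -0.15, -0.07], [0, 0, 8], 0.5],
    [[0, -0.15, -0.07], [0, 0, 8], 0.5]
  ]
}}

```text
time: 4.13
tool_pos: [465.8, -213.9, 247.6]
eef_rot: [0.658, 0.753, -0.001, -0.003]
ft_force: [-0.5, 0.4, -1.2]
finger_gap: 0.503
gripper_force: 0.0
```

```bash
cat >> h.py <<'E'
from scipy.spatial.transform import Rotation as R
def cam(s=None):
    s=s or r.observe(); i=r.camera_info('wrist'); T=np.eye(4); T[:3,:3]=R.from_quat(s['eef_rot']).as_matrix(); T[:3,3]=s['tool_pos']
    return T@np.array(i['hand_eye']),i
def pix2w(uv,z,C):
    T,i=C; K=np.array([[i['fx'],0,i['cx']],[0,i['fy'],i['cy']],[0,0,1.]])
    p=cv2.undistortPoints(np.array(uv,float).reshape(-1,1,2),K,np.array(i['dist'])).reshape(-1,2)
    d=np.c_[p[:,0],-p[:,1],-np.ones(len(p))]@T[:3,:3].T; o=T[:3,3]
    return o+d*((np.asarray(z)-o[2])/d[:,2])[:,None]
E
python3 - <<'E'
from h import *
st(); im=snap('wrist','w2'); net('wrist',['reader','window','opening','grip_top'])
s=cam()
print(pix2w([(272,229)],[120],s))
cv2.imwrite('pics/w2c.png',cv2.resize(im[80:320,120:440],None,fx=2.5,fy=2.5,interpolation=cv2.INTER_CUBIC))
E
```

```text
{'time': 4.1333, 'tool_pos': [465.7508, -213.9016, 247.5727], 'eef_rot': [0.6583, 0.7528, -0.0012, -0.003], 'ft_force': [-0.5036, 0.4365, -1.2384], 'finger_gap': 0.5027, 'gripper_force': 0.0, 'joint_positions': [-0.6654, -0.0036, 1.7581, -0.0022, 1.3931, -0.7987]}
wrist reader find_in [([467.4, -254.0, 42.4], 0.91)]
wrist reader tip_of [([453.8, -268.9, -2.8], 0.57)]
wrist window find_in [([470.7, -252.9, 39.7], 0.57)]
wrist window tip_of []
wrist opening find_in [([457.5, -262.1, 42.6], 0.81), ([470.9, -255.1, 38.2], 0.56)]
wrist opening tip_of [([420.1, -274.9, 41.6], 0.9)]
wrist grip_top find_in [([456.2, -262.1, 43.9], 0.9)]
wrist grip_top tip_of [([471.5, -264.7, 68.0], 0.75), ([420.6, -275.8, 43.4], 0.39)]
[[ 467.93345233 -238.6704646   120.        ]]
```

View pics/w2c.png

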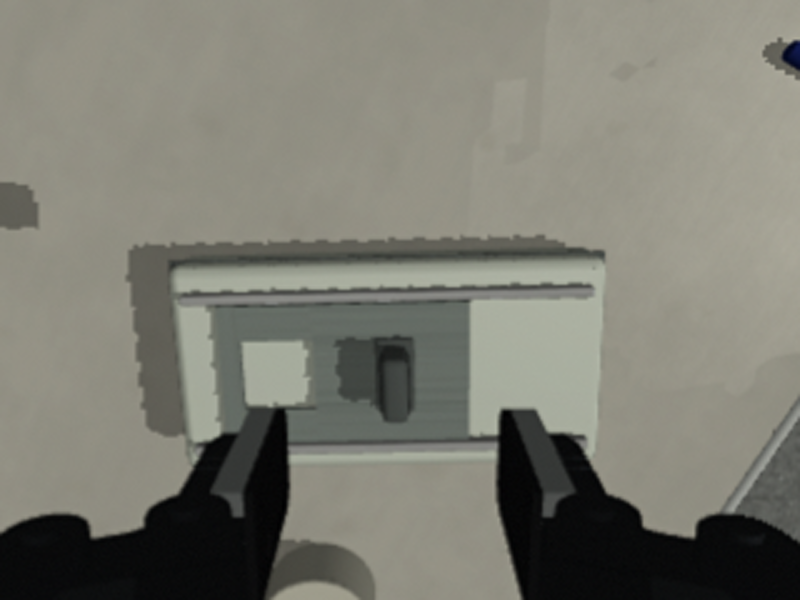

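The crop shows the reader with its far rail running (178,300)–(593,291), the square opening at (276,374), the grip at (396,385), and the deck's left edge near x=185 and right edge near x=600.

```bash
python3 - <<'E'
from h import *
C=cam()
f={'open TL':(243,341,45),'open TR':(308,341,45),'open BL':(246,407,45),'open BR':(308,407,45),'railL':(178,300,48),'railR':(593,291,48),'nrailL':(300,450,48),'nrailR':(490,444,48),'plateR top':(470,303,45),'plateR bot':(470,437,45),'deckL':(183,340,40),'deckR':(601,340,40),'deckRb':(596,440,40),'deckLb':(190,440,40),'gripTopFar':(396,348,71),'gripTopNear':(396,420,71),'gripL':(384,385,71),'gripR':(409,385,71)}
P=pix2w([(a/2.5+120,b/2.5+80) for a,b,_ in f.values()],[v[2] for v in f.values()],C)
for k,p in zip(f,P): print(k,p.round(1))
E
```

```text
open TL [ 404.1 -258.9   45. ]
open TR [ 434.6 -254.7   45. ]
open BL [ 408.4 -292.2   45. ]
open BR [ 438.2 -288.1   45. ]
railL [ 373.1 -242.2   48. ]
railR [ 562.5 -211.6   48. ]
nrailL [ 437.  -309.8   48. ]
nrailR [ 528.6 -293.9   48. ]
plateR top [ 507.6 -225.8   45. ]
plateR bot [ 518.8 -292.9   45. ]
deckL [ 374.7 -264.    40. ]
deckR [ 573.8 -236.5   40. ]
deckRb [ 582.4 -288.1   40. ]
deckLb [ 381.5 -315.9   40. ]
gripTopFar [ 475.1 -244.    71. ]
gripTopNear [ 479.8 -277.8   71. ]
gripL [ 472.2 -261.9   71. ]
gripR [ 483.2 -260.4   71. ]
```

{"api": "apply_moves", "payload": {
  "rows": [
    [[0.004, -0.02, -0.03], [0, 0, 1], 0.5],
    [[0.008, -0.04, -0.065], [0, 0, 2], 0.5],
    [[0.01, -0.049, -0.1], [0, 0, 2], 0.5],
    [[0.01, -0.049, -0.14], [0, 0, 2], 0.5],
    [[0.01, -0.049, -0.14], [0, 0, 2], 0.5]
  ]
}}

```text
time: 5.0
tool_pos: [473.8, -255.4, 104.5]
eef_rot: [0.644, 0.765, 0.0, -0.007]
ft_force: [-1.3, 1.5, -1.1]
finger_gap: 0.501
gripper_force: 0.0
```

```bash
python3 - <<'E'
from h import *
st(); im=snap('wrist','w3'); net('wrist',['grip_top'])
E
```

```text
{'time': 5.0, 'tool_pos': [473.7882, -255.4477, 104.4698], 'eef_rot': [0.6439, 0.7651, 0.0001, -0.0074], 'ft_force': [-1.2929, 1.4594, -1.0769], 'finger_gap': 0.5007, 'gripper_force': 0.0, 'joint_positions': [-0.7191, 0.2257, 1.8093, -0.0, 1.1212, -0.8907]}
wrist grip_top find_in [([459.0, -259.2, 43.7], 0.89)]
wrist grip_top tip_of [([471.7, -263.6, 69.8], 0.91)]
```

View pics/w3.png

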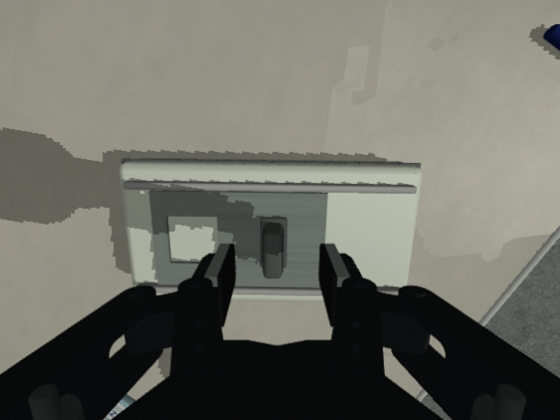

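The grip block is at (273,250), between the fingers at (225,275) and (330,275) and nearly centred. Going down.

{"api": "apply_moves", "payload": {
  "rows": [
    [[0, 0, -0.015], [0, 0, 0], 0.5],
    [[0, 0, -0.03], [0, 0, 0], 0.5],
    [[0, 0, -0.04], [0, 0, 0], 0.5],
    [[0, 0, -0.04], [0, 0, 0], 0.5],
    [[0, 0, -0.04], [0, 0, 0], 0.5]
  ]
}}

```text
time: 5.57
tool_pos: [479.0, -259.6, 73.9]
eef_rot: [0.644, 0.765, -0.0, 0.001]
ft_force: [0.0, 0.4, 0.3]
finger_gap: 0.499
gripper_force: 0.0
```

```bash
python3 - <<'E'
from h import *
st()
C=cam(); im=snap('wrist','w4')
cv2.imwrite('pics/w4c.png',cv2.resize(im[130:330,100:440],None,fx=2.3,fy=2.3,interpolation=cv2.INTER_CUBIC))
net('wrist',['grip_top'])
E
```

```text
{'time': 5.5667, 'tool_pos': [479.0255, -259.646, 73.9274], 'eef_rot': [0.6437, 0.7653, -0.0, 0.0011], 'ft_force': [0.0139, 0.4487, 0.2563], 'finger_gap': 0.4993, 'gripper_force': 0.0, 'joint_positions': [-0.7186, 0.2761, 1.8181, 0.0, 1.0451, -0.8909]}
wrist grip_top find_in [([461.3, -254.6, 42.4], 0.64)]
wrist grip_top tip_of [([470.4, -265.1, 70.1], 0.81)]
```

View pics/w4c.png

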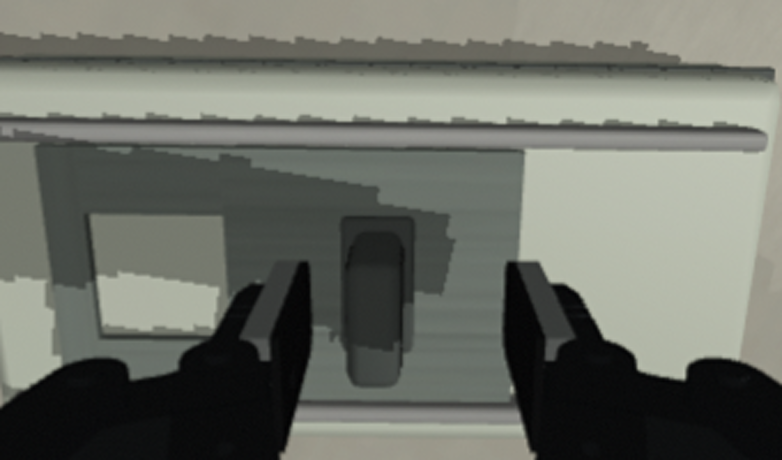

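The grip's centre is at column 375 of the crop, against a jaw centre of about 407. The jaws have to shift roughly 7 mm towards -x and a little towards -y, then go down and close.

{"api": "apply_moves", "payload": {
  "rows": [
    [[-0.007, -0.004, 0], [0, 0, 0], 0.5],
    [[-0.007, -0.004, -0.006], [0, 0, 0], 0.5],
    [[-0.007, -0.004, -0.006], [0, 0, 0], 0.3],
    [[-0.007, -0.004, -0.006], [0, 0, 0], 0.1],
    [[-0.007, -0.004, -0.006], [0, 0, 0], 0.0]
  ],
  "squeeze": 20
}}

```text
time: 6.13
tool_pos: [471.0, -263.1, 66.1]
eef_rot: [0.644, 0.765, 0.0, -0.0]
ft_force: [-0.4, -0.3, -1.8]
finger_gap: 0.13
gripper_force: 24.9
```

{"api": "apply_moves", "payload": {
  "rows": [
    [[0, 0, 0], [0, 0, 0], 0],
    [[0, 0, 0], [0, 0, 0], 0],
    [[0, 0, 0], [0, 0, 0], 0],
    [[0, 0, 0], [0, 0, 0], 0]
  ]
}}

```text
time: 6.47
tool_pos: [471.0, -263.1, 66.1]
eef_rot: [0.644, 0.765, 0.0, -0.0]
ft_force: [0.0, 0.9, -2.4]
finger_gap: 0.132
gripper_force: 25.0
```

```bash
python3 - <<'E'
from h import *
st(); snap('wrist','w5'); net('wrist',['grip_top','opening','reader']); st()
E
```

```text
{'time': 6.4667, 'tool_pos': [470.9926, -263.0652, 66.0978], 'eef_rot': [0.6439, 0.7651, 0.0, -0.0003], 'ft_force': [0.0073, 0.8538, -2.3501], 'finger_gap': 0.1321, 'gripper_force': 24.9567, 'joint_positions': [-0.7335, 0.2782, 1.834, -0.0, 1.0299, -0.9052]}
wrist grip_top find_in [([446.5, -255.3, 44.2], 0.73)]
wrist grip_top tip_of [([469.4, -267.3, 69.8], 0.83)]
wrist opening find_in [([448.1, -253.9, 41.4], 0.96)]
wrist opening tip_of []
wrist reader find_in [([464.6, -243.9, 37.2], 0.93)]
wrist reader tip_of [([452.0, -267.8, -2.2], 0.66)]
{'time': 6.8167, 'tool_pos': [470.9861, -263.0801, 66.107], 'eef_rot': [0.6438, 0.7652, 0.0, -0.0002], 'ft_force': [0.0573, 0.191, -2.633], 'finger_gap': 0.1359, 'gripper_force': 24.8929, 'joint_positions': [-0.7335, 0.2781, 1.8341, -0.0, 1.0299, -0.9054]}
```

Gripped: the gap of 11 mm fits the 12 mm block. Sliding along the reader's x, about 36 mm.

{"api": "apply_moves", "payload": {
  "rows": [
    [[0.008, 0.0013, 0], [0, 0, 0], 0],
    [[0.018, 0.003, 0], [0, 0, 0], 0],
    [[0.028, 0.0046, 0], [0, 0, 0], 0],
    [[0.0355, 0.0058, 0], [0, 0, 0], 0],
    [[0.0355, 0.0058, 0], [0, 0, 0], 0]
  ]
}}

```text
time: 7.23
tool_pos: [508.7, -257.0, 66.1]
eef_rot: [0.643, 0.765, 0.001, 0.001]
ft_force: [1.8, -0.1, -4.3]
finger_gap: 0.133
gripper_force: 24.8
```

```bash
python3 - <<'E'
from h import *
st(); im=snap('wrist','w6'); net('wrist',['window','opening','grip_top','reader'])
cv2.imwrite('pics/w6c.png',cv2.resize(im[130:330,100:440],None,fx=2.3,fy=2.3,interpolation=cv2.INTER_CUBIC))
E
```

```text
{'time': 7.2333, 'tool_pos': [508.6942, -257.0295, 66.1211], 'eef_rot': [0.6434, 0.7655, 0.0005, 0.0008], 'ft_force': [1.8014, -0.061, -4.2929], 'finger_gap': 0.1331, 'gripper_force': 24.7914, 'joint_positions': [-0.6803, 0.3456, 1.7477, 0.0012, 1.0467, -0.8537]}
wrist window find_in [([456.2, -243.4, 42.1], 0.68)]
wrist window tip_of [([452.3, -265.5, 39.8], 0.63)]
wrist opening find_in [([487.5, -245.3, 40.9], 0.85)]
wrist opening tip_of []
wrist grip_top find_in [([487.4, -243.4, 44.0], 0.58)]
wrist grip_top tip_of [([508.1, -258.0, 70.1], 0.78)]
wrist reader find_in [([453.4, -243.4, 36.7], 0.81)]
wrist reader tip_of []
```

View pics/w6c.png

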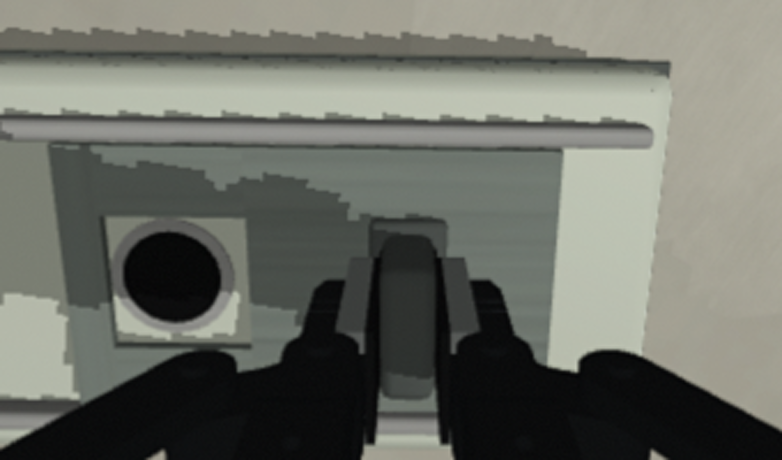

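The dark window is at (172,277), inside the opening, whose centre is at about (179,280). So the opening lies slightly towards +x. Measuring it.

```bash
python3 - <<'E'
from h import *
C=cam(); q=lambda L:[(a/2.3+100,b/2.3+130) for a,b in L]
W=pix2w(q([(124,277),(221,277),(172,232),(172,322)]),[41]*4,C); O=pix2w(q([(103,217),(247,217),(250,345),(116,346)]),[45]*4,C)
w=(W.mean(0)); o=O.mean(0); print(W.round(1),O.round(1),w,o)
u=np.array([.987,.16]); print((o-w)[:2]@u,(o-w)[:2]@[-.16,.987]); st()
E
```

```text
[[ 437.9 -271.8   41. ]
 [ 461.4 -267.8   41. ]
 [ 448.6 -258.1   41. ]
 [ 450.5 -282.    41. ]] [[ 433.5 -255.4   45. ]
 [ 466.7 -249.6   45. ]
 [ 471.1 -282.7   45. ]
 [ 438.5 -288.6   45. ]] [ 449.61249965 -269.91640716   41.        ] [ 452.48661739 -269.09228873   45.        ]
2.9686131664076094 0.3535460493625816
{'time': 7.6833, 'tool_pos': [506.4496, -257.4065, 66.1591], 'eef_rot': [0.6439, 0.7651, 0.0001, -0.0001], 'ft_force': [1.7527, 0.2731, -5.2468], 'finger_gap': 0.1341, 'gripper_force': 24.2887, 'joint_positions': [-0.6829, 0.3427, 1.7514, 0.0001, 1.0476, -0.8545]}
```

The picture was taken 2.2 mm before the arm settled back, so the opening now stands about 0.8 mm from centre. Letting go and going up.

{"api": "apply_moves", "payload": {
  "rows": [
    [[0, 0, 0], [0, 0, 0], 0.3],
    [[0, 0, 0], [0, 0, 0], 0.5],
    [[0, 0, 0], [0, 0, 0], 0.5],
    [[0, 0, 0], [0, 0, 0], 0.5],
    [[0, 0, 0.02], [0, 0, 0], 0.5]
  ]
}}

```text
time: 8.1
tool_pos: [504.3, -255.7, 83.1]
eef_rot: [0.644, 0.765, -0.0, -0.004]
ft_force: [-0.9, -0.4, -0.8]
finger_gap: 0.499
gripper_force: 0.0
```

{"api": "apply_moves", "payload": {
  "rows": [
    [[0, 0, 0.03], [0, 0, 0], 0.5],
    [[0, 0.015, 0.06], [0, 0, 0], 0.5],
    [[-0.01, 0.03, 0.08], [0, 0, 0], 0.5],
    [[-0.02, 0.045, 0.1], [0, 0, 0], 0.5],
    [[-0.02, 0.045, 0.1], [0, 0, 0], 0.5]
  ]
}}

```text
time: 8.52
tool_pos: [487.8, -211.8, 191.2]
eef_rot: [0.643, 0.766, 0.0, 0.003]
ft_force: [0.8, -1.1, -0.4]
finger_gap: 0.497
gripper_force: 0.0
```

{"api": "apply_moves", "payload": {
  "rows": [
    [[0, 0, 0], [0, 0, 0], 0.5],
    [[0, 0, 0], [0, 0, 0], 0.5],
    [[0, 0, 0], [0, 0, 0], 0.5],
    [[0, 0, 0], [0, 0, 0], 0.5]
  ]
}}

```text
time: 8.85
tool_pos: [486.2, -212.5, 185.0]
eef_rot: [0.644, 0.765, -0.0, -0.001]
ft_force: [0.6, -0.4, 0.3]
finger_gap: 0.497
gripper_force: 0.0
```

```bash
python3 - <<'E'
from h import *
st(); im=snap('wrist','w7'); st(); net('wrist',['window','opening','grip_top'])
cv2.imwrite('pics/w7c.png',cv2.resize(im[150:300,150:350],None,fx=4,fy=4,interpolation=cv2.INTER_CUBIC))
E
```

```text
{'time': 8.85, 'tool_pos': [486.1958, -212.5412, 184.9587], 'eef_rot': [0.644, 0.765, -0.0001, -0.0012], 'ft_force': [0.5706, -0.3909, 0.3213], 'finger_gap': 0.497, 'gripper_force': 0.0, 'joint_positions': [-0.64, 0.0968, 1.7814, -0.0001, 1.2657, -0.8113]}
{'time': 8.9, 'tool_pos': [486.2407, -212.5509, 185.0596], 'eef_rot': [0.644, 0.765, -0.0001, -0.0011], 'ft_force': [-0.0196, -0.7774, 1.2521], 'finger_gap': 0.497, 'gripper_force': 0.0, 'joint_positions': [-0.64, 0.0968, 1.7813, -0.0001, 1.2658, -0.8113]}
wrist window find_in [([471.7, -248.8, 41.0], 0.74)]
wrist window tip_of [([455.3, -268.6, 41.9], 0.78)]
wrist opening find_in [([492.1, -251.9, 41.3], 0.63)]
wrist opening tip_of []
wrist grip_top find_in [([494.2, -251.8, 42.2], 0.91)]
wrist grip_top tip_of [([505.7, -260.6, 69.8], 0.89), ([452.9, -266.5, 41.0], 0.17)]
```

View pics/w7c.png

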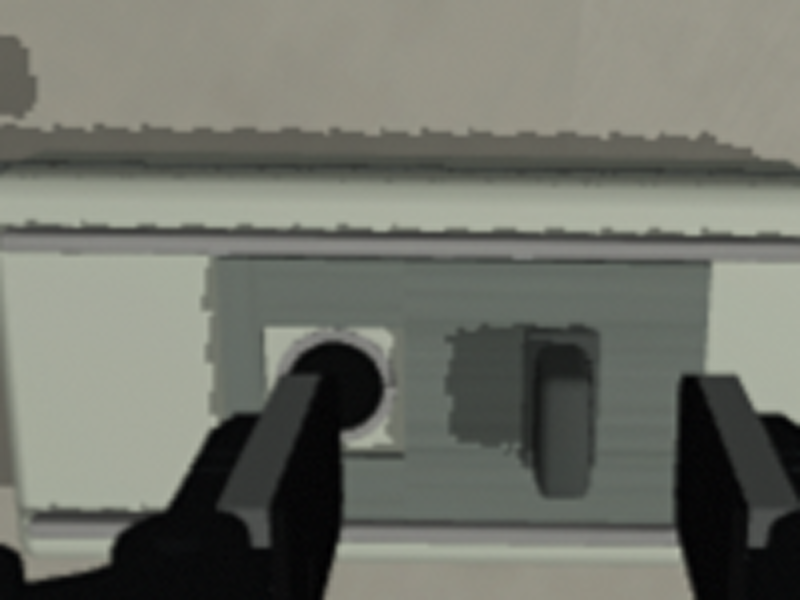

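The window's dark disc is at about (336,388) and the opening spans (263,327) to (405,452), so it is nearly centred. Left finger hides part of it.

```bash
python3 - <<'E'
from h import *
C=cam(); q=lambda L:[(a/4+150,b/4+150) for a,b in L]
w=pix2w(q([(336,389)]),[41],C)[0]; O=pix2w(q([(263,327),(405,325),(403,452)]),[45]*3,C); o=(O[0]+O[2])/2
print(w,O.round(1),o); d=(o-w)[:2]; print(d@[.987,.16],d@[-.16,.987])
# tall tube px from w1 pose
s={'eef_rot':[0.7107,0.7035,0.0002,0.0003],'tool_pos':[470.39,338.12,322.15]}
print(pix2w([(272,229)],[120],cam(s)))
E
```

```text
[ 453.12413877 -271.09182195   41.        ] [[ 433.9 -256.3   45. ]
 [ 467.6 -250.    45. ]
 [ 472.1 -283.2   45. ]] [ 453.01279368 -269.75484527   45.        ]
0.10401866936484966 1.3374111905788628
[[463.88916042 284.75764076 120.        ]]
```

{"api": "apply_moves", "payload": {
  "rows": [
    [[0, 0, 0.04], [0, 0, 0], 0.5],
    [[0, 0.01, 0.08], [0, 0, 0], 0.5],
    [[0, 0.03, 0.115], [0, 0, 0], 0.5],
    [[0, 0.065, 0.134], [0, 0, 0], 0.5],
    [[0, 0.105, 0.134], [0, 0, 0], 0.5]
  ]
}}

```text
time: 9.62
tool_pos: [488.7, -108.5, 326.5]
eef_rot: [0.645, 0.764, 0.001, 0.005]
ft_force: [2.0, 0.5, -1.1]
finger_gap: 0.497
gripper_force: 0.0
```

{"api": "apply_moves", "payload": {
  "rows": [
    [[0, 0.04, 0], [0, 0, 0], 0.5],
    [[0, 0.08, 0], [0, 0, 0], 0.5],
    [[0, 0.12, 0], [0, 0, 0], 0.5],
    [[0, 0.16, 0], [0, 0, 0], 0.5],
    [[0, 0.2, 0], [0, 0, 0], 0.5]
  ]
}}

```text
time: 10.03
tool_pos: [486.3, 94.5, 320.6]
eef_rot: [0.644, 0.765, 0.0, 0.0]
ft_force: [0.1, -0.9, 0.5]
finger_gap: 0.496
gripper_force: 0.0
```

{"api": "apply_moves", "payload": {
  "rows": [
    [[-0.005, 0.04, 0], [0, 0, -1], 0.5],
    [[-0.01, 0.08, 0], [0, 0, -2], 0.5],
    [[-0.015, 0.12, 0], [0, 0, -3], 0.5],
    [[-0.02, 0.16, 0], [0, 0, -3], 0.5],
    [[-0.02, 0.2, 0], [0, 0, -3], 0.5]
  ]
}}

```text
time: 10.45
tool_pos: [465.6, 294.7, 320.6]
eef_rot: [0.663, 0.748, 0.0, 0.0]
ft_force: [0.9, -0.9, 0.3]
finger_gap: 0.501
gripper_force: 0.0
```

{"api": "apply_moves", "payload": {
  "rows": [
    [[0, 0.02, -0.02], [0, 0, 0], 0.5],
    [[0, 0.035, -0.05], [0, 0, 0], 0.5],
    [[0, 0.035, -0.07], [0, 0, 0], 0.5],
    [[0, 0.035, -0.07], [0, 0, 0], 0.5],
    [[0, 0.035, -0.07], [0, 0, 0], 0.5]
  ]
}}

```text
time: 10.87
tool_pos: [466.0, 327.3, 249.4]
eef_rot: [0.664, 0.748, -0.001, -0.001]
ft_force: [1.0, -0.4, -0.0]
finger_gap: 0.502
gripper_force: 0.0
```

```bash
python3 - <<'E'
from h import *
st(); C=cam(); im=snap('wrist','w8'); net('wrist',['tall_tube','short_tube_a'])
# red cap blob
h=cv2.cvtColor(im,cv2.COLOR_BGR2HSV); m=(((h[...,0]<8)|(h[...,0]>170))&(h[...,1]>140)&(h[...,2]>80)).astype(np.uint8)
n,_,S,c=cv2.connectedComponentsWithStats(m)
for k in range(1,n):
    if S[k,4]>20: print(S[k],c[k].round(1),pix2w([c[k]],[120],C).round(1))
cv2.imwrite('pics/w8c.png',cv2.resize(im[130:330,140:400],None,fx=3,fy=3,interpolation=cv2.INTER_CUBIC))
E
```

```text
{'time': 10.8667, 'tool_pos': [465.9867, 327.2794, 249.4137], 'eef_rot': [0.6635, 0.7481, -0.0013, -0.0005], 'ft_force': [1.0045, -0.4465, -0.0265], 'finger_gap': 0.5019, 'gripper_force': 0.0, 'joint_positions': [0.4002, 0.1412, 1.602, -0.0002, 1.4012, 0.2806]}
wrist tall_tube find_in [([464.5, 284.5, 120.3], 0.56)]
wrist tall_tube tip_of [([466.6, 282.2, 12.3], 0.7)]
wrist short_tube_a find_in [([476.7, 217.7, 97.8], 0.98), ([480.2, 173.4, 102.7], 0.92)]
wrist short_tube_a tip_of [([479.0, 215.0, 4.9], 0.67)]
[260 230  20  25 289] [270.3 242.5] [[464.1 286.  120. ]]
[264 283  17  17 106] [275. 290.] [[474.3 237.  120. ]]
[265 318  18  19 112] [276.4 326.1] [[480.5 196.2 120. ]]
```

View pics/w8c.png

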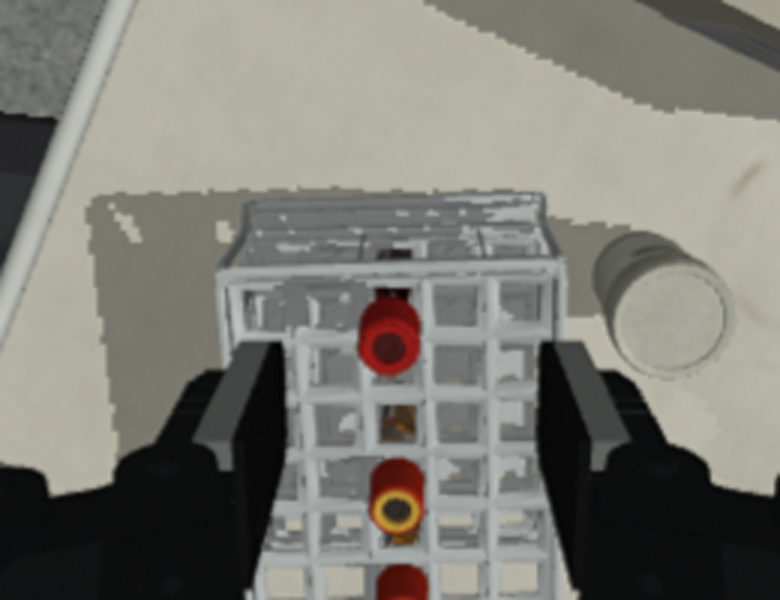

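The tall cap's top is at (390,345) in the crop, which is (464,284) in the world. The cells either side along x are empty, and the jaws straddle the row. Moving over it and down.

{"api": "apply_moves", "payload": {
  "rows": [
    [[-0.002, -0.03, -0.02], [0, 0, -1], 0.5],
    [[-0.002, -0.044, -0.05], [0, 0, -2], 0.5],
    [[-0.002, -0.044, -0.08], [0, 0, -2], 0.5],
    [[-0.002, -0.044, -0.1], [0, 0, -2], 0.5],
    [[-0.002, -0.044, -0.1], [0, 0, -2], 0.5]
  ]
}}

```text
time: 11.53
tool_pos: [462.2, 282.0, 146.5]
eef_rot: [0.677, 0.736, -0.003, -0.002]
ft_force: [-0.7, -1.0, -0.2]
finger_gap: 0.503
gripper_force: 0.0
```

{"api": "apply_moves", "payload": {
  "rows": [
    [[0, 0, -0.015], [0, 0, 0], 0.5],
    [[0, 0, -0.03], [0, 0, 0], 0.5],
    [[0, 0, -0.047], [0, 0, 0], 0.5],
    [[0, 0, -0.047], [0, 0, 0], 0.5],
    [[0, 0, -0.047], [0, 0, 0], 0.5]
  ]
}}

```text
time: 11.95
tool_pos: [465.2, 283.7, 104.6]
eef_rot: [0.677, 0.736, 0.0, 0.0]
ft_force: [0.1, 0.0, -0.4]
finger_gap: 0.498
gripper_force: 0.0
```

```bash
python3 - <<'E'
from h import *
st(); C=cam(); im=snap('wrist','w9'); net('wrist',['tall_tube'])
h=cv2.cvtColor(im,cv2.COLOR_BGR2HSV); m=(((h[...,0]<8)|(h[...,0]>170))&(h[...,1]>140)&(h[...,2]>60)).astype(np.uint8)
n,_,S,c=cv2.connectedComponentsWithStats(m)
for k in range(1,n):
    if S[k,4]>20: print(S[k],c[k].round(1),pix2w([c[k]],[115],C).round(1))
cv2.imwrite('pics/w9c.png',cv2.resize(im[150:350,140:400],None,fx=3,fy=3,interpolation=cv2.INTER_CUBIC))
E
```

```text
{'time': 11.95, 'tool_pos': [465.219, 283.7376, 104.5566], 'eef_rot': [0.6766, 0.7364, 0.0004, 0.0002], 'ft_force': [0.1316, 0.008, -0.3661], 'finger_gap': 0.4984, 'gripper_force': 0.0, 'joint_positions': [0.3258, 0.2308, 1.803, -0.0, 1.107, 0.2413]}
wrist tall_tube find_in [([463.3, 284.2, 121.0], 0.76)]
wrist tall_tube tip_of [([464.2, 283.5, 7.9], 0.58)]
[ 251  247   45   56 1682] [273.3 273. ] [[463.  285.8 115. ]]
[273 341  14   4  33] [279.7 342.7] [[469.1 249.2 115. ]]
```

View pics/w9c.png

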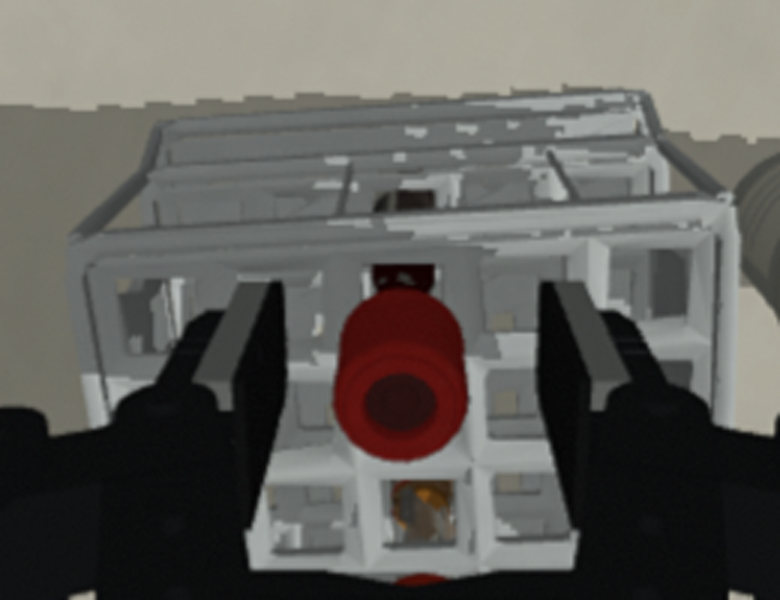

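The cap, with its top at (402,400), sits centred between the jaws, and the tips are above the grid. Closing.

{"api": "apply_moves", "payload": {
  "rows": [
    [[-0.001, 0, -0.001], [0, 0, 0], 0.3],
    [[-0.001, 0, -0.001], [0, 0, 0], 0.1],
    [[-0.001, 0, -0.001], [0, 0, 0], 0],
    [[-0.001, 0, -0.001], [0, 0, 0], 0],
    [[-0.001, 0, -0.001], [0, 0, 0], 0]
  ],
  "squeeze": 35
}}

```text
time: 12.52
tool_pos: [464.2, 283.8, 103.3]
eef_rot: [0.677, 0.736, 0.001, 0.0]
ft_force: [-1.0, 0.1, 5.2]
finger_gap: 0.224
gripper_force: 34.3
```

{"api": "apply_moves", "payload": {
  "rows": [
    [[0, 0, 0], [0, 0, 0], 0],
    [[0, 0, 0.01], [0, 0, 0], 0],
    [[0, 0, 0.03], [0, 0, 0], 0],
    [[0, 0, 0.05], [0, 0, 0], 0],
    [[0, 0, 0.07], [0, 0, 0], 0]
  ]
}}

```text
time: 12.93
tool_pos: [463.3, 283.4, 173.3]
eef_rot: [0.677, 0.736, -0.0, -0.0]
ft_force: [0.4, -0.1, -0.5]
finger_gap: 0.226
gripper_force: 34.3
```

{"api": "apply_moves", "payload": {
  "rows": [
    [[0, 0, 0.03], [0, 0, 0], 0],
    [[0, 0, 0.06], [0, 0, 0], 0],
    [[0, 0, 0.09], [0, 0, 0], 0],
    [[0, 0, 0.12], [0, 0, 0], 0],
    [[0, 0, 0.13], [0, 0, 0], 0]
  ]
}}

```text
time: 13.35
tool_pos: [465.2, 284.1, 308.1]
eef_rot: [0.677, 0.736, 0.004, 0.002]
ft_force: [0.1, -0.5, 1.3]
finger_gap: 0.222
gripper_force: 34.3
```

```bash
python3 - <<'E'
from h import *
st(); snap('wrist','w10'); snap('side','d10'); snap('scene','s10')
for c in ('wrist','side','scene'): net(c,['tall_tube'])
st()
E
```

```text
{'time': 13.35, 'tool_pos': [465.2394, 284.1464, 308.0833], 'eef_rot': [0.6766, 0.7364, 0.0036, 0.002], 'ft_force': [0.1205, -0.5278, 1.2559], 'finger_gap': 0.2225, 'gripper_force': 34.3458, 'joint_positions': [0.3266, 0.0374, 1.5977, -0.0, 1.4982, 0.2419]}
wrist tall_tube find_in [([467.1, 287.7, 325.3], 0.96)]
wrist tall_tube tip_of [([469.4, 285.0, 214.8], 0.67), ([513.4, 2.7, -3.9], 0.46)]
side tall_tube find_in [([464.2, 293.8, 264.9], 0.89)]
side tall_tube tip_of [([466.5, 286.3, 212.9], 0.77)]
scene tall_tube find_in [([460.5, 276.4, 247.9], 0.47), ([467.1, 214.5, 96.6], 0.35)]
scene tall_tube tip_of [([466.1, 280.1, 207.6], 0.45)]
{'time': 13.8, 'tool_pos': [462.9813, 283.3074, 300.513], 'eef_rot': [0.6766, 0.7364, -0.0014, -0.0007], 'ft_force': [0.2159, 0.6532, 0.2083], 'finger_gap': 0.2263, 'gripper_force': 34.3431, 'joint_positions': [0.3264, 0.043, 1.6066, -0.0, 1.4951, 0.2419]}
```

The tube is held (22% gap, about 19 mm), with its foot about 96 mm below the TCP. At this height it passes 50 mm above the full rack. Crossing.

{"api": "apply_moves", "payload": {
  "rows": [
    [[0, -0.03, 0], [0, 0, 0], 0],
    [[0, -0.07, 0], [0, 0, 0], 0],
    [[0, -0.11, 0], [0, 0, 0], 0],
    [[0, -0.15, 0], [0, 0, 0], 0],
    [[0, -0.19, 0], [0, 0, 0], 0]
  ]
}}

```text
time: 14.22
tool_pos: [463.0, 92.0, 301.6]
eef_rot: [0.676, 0.737, -0.0, -0.0]
ft_force: [0.1, -1.3, -0.1]
finger_gap: 0.227
gripper_force: 34.3
```

{"api": "apply_moves", "payload": {
  "rows": [
    [[0, -0.04, 0], [0, 0, 0], 0],
    [[0, -0.08, 0], [0, 0, 0], 0],
    [[0, -0.12, 0], [0, 0, 0], 0],
    [[0, -0.16, 0], [0, 0, 0], 0],
    [[0, -0.2, 0], [0, 0, 0], 0]
  ]
}}

```text
time: 14.63
tool_pos: [463.0, -108.2, 301.8]
eef_rot: [0.677, 0.736, -0.0, -0.0]
ft_force: [0.5, 0.9, 0.5]
finger_gap: 0.227
gripper_force: 34.3
```

{"api": "apply_moves", "payload": {
  "rows": [
    [[-0.003, -0.04, 0], [0, 0, 0], 0],
    [[-0.006, -0.08, 0], [0, 0, 0], 0],
    [[-0.009, -0.12, 0], [0, 0, 0], 0],
    [[-0.0105, -0.145, 0], [0, 0, 0], 0],
    [[-0.0105, -0.164, 0], [0, 0, 0], 0]
  ]
}}

```text
time: 15.05
tool_pos: [452.1, -273.0, 301.3]
eef_rot: [0.678, 0.735, -0.0, -0.001]
ft_force: [1.6, -0.3, 0.0]
finger_gap: 0.228
gripper_force: 34.3
```

{"api": "apply_moves", "payload": {
  "rows": [
    [[0, 0, -0.02], [0, 0, 0], 0],
    [[0, 0, -0.05], [0, 0, 0], 0],
    [[0, 0, -0.08], [0, 0, 0], 0],
    [[0, 0, -0.1], [0, 0, 0], 0],
    [[0, 0, -0.11], [0, 0, 0], 0]
  ]
}}

```text
time: 15.47
tool_pos: [451.3, -268.9, 188.1]
eef_rot: [0.677, 0.736, 0.0, -0.003]
ft_force: [0.1, 0.4, -0.5]
finger_gap: 0.227
gripper_force: 34.3
```

{"api": "apply_moves", "payload": {
  "rows": [
    [[0, 0, 0], [0, 0, 0], 0],
    [[0, 0, 0], [0, 0, 0], 0],
    [[0, 0, 0], [0, 0, 0], 0],
    [[0, 0, 0], [0, 0, 0], 0]
  ]
}}

```text
time: 15.8
tool_pos: [454.1, -271.3, 194.3]
eef_rot: [0.677, 0.736, -0.0, 0.002]
ft_force: [-0.3, -0.4, 0.1]
finger_gap: 0.222
gripper_force: 34.3
```

```bash
python3 - <<'E'
from h import *
st(); snap('wrist','w11'); snap('side','d11'); snap('scene','s11')
for c in ('wrist','side','scene'): net(c,['tall_tube','window','opening','grip_top','reader'])
st()
E
```

```text
{'time': 15.8, 'tool_pos': [454.0715, -271.2573, 194.2915], 'eef_rot': [0.6765, 0.7364, -0.0001, 0.0018], 'ft_force': [-0.3446, -0.3738, 0.105], 'finger_gap': 0.2219, 'gripper_force': 34.3463, 'joint_positions': [-0.7671, 0.0784, 1.7817, -0.0001, 1.2779, -0.8518]}
wrist tall_tube find_in [([454.0, -268.8, 210.0], 0.83)]
wrist tall_tube tip_of [([459.1, -272.0, 99.9], 0.91)]
wrist window find_in [([472.6, -256.8, 40.6], 0.87)]
wrist window tip_of [([453.4, -266.5, 39.5], 0.73)]
wrist opening find_in [([491.3, -256.7, 43.8], 0.78)]
wrist opening tip_of []
wrist grip_top find_in [([492.7, -254.7, 43.0], 0.9)]
wrist grip_top tip_of [([505.1, -261.5, 67.6], 0.97)]
wrist reader find_in [([470.5, -256.1, 37.1], 0.7)]
wrist reader tip_of [([449.4, -268.0, -4.3], 0.94)]
side tall_tube find_in [([454.7, -263.2, 151.5], 0.55)]
side tall_tube tip_of [([457.3, -272.1, 97.3], 0.57)]
side window find_in [([453.6, -232.9, 43.3], 0.81)]
side window tip_of []
side opening find_in [([494.1, -254.7, 45.6], 0.71)]
side opening tip_of [([452.7, -269.9, 45.3], 0.67)]
side grip_top find_in [([495.0, -259.4,
[... 388 characters left out ...]
5.2], 0.18)]
scene window tip_of [([452.5, -272.0, 37.6], 0.98), ([474.8, 226.8, 2.4], 0.43)]
scene opening find_in [([480.9, -269.3, 46.1], 0.75)]
scene opening tip_of [([452.6, -272.3, 45.8], 0.64)]
scene grip_top find_in [([484.4, -267.4, 44.9], 0.72), ([437.0, -272.1, 39.3], 0.42)]
scene grip_top tip_of [([506.3, -257.3, 73.8], 0.61)]
scene reader find_in [([437.6, -275.9, 42.7], 0.76)]
scene reader tip_of [([452.9, -267.9, 1.5], 0.85)]
{'time': 17.45, 'tool_pos': [453.1466, -270.4372, 192.3135], 'eef_rot': [0.6766, 0.7364, 0.0, 0.0], 'ft_force': [-0.6958, 0.3705, -0.8527], 'finger_gap': 0.2228, 'gripper_force': 34.3462, 'joint_positions': [-0.7673, 0.0799, 1.7842, 0.0, 1.2775, -0.8518]}
```

Three cameras put the foot about 4 mm towards +x and a few mm towards -y of the window. I'll descend partway, shift half of that, and average more readings.

{"api": "apply_moves", "payload": {
  "rows": [
    [[-0.002, 0.002, -0.005], [0, 0, 0], 0],
    [[-0.002, 0.002, -0.012], [0, 0, 0], 0],
    [[-0.002, 0.002, -0.02], [0, 0, 0], 0],
    [[-0.002, 0.002, -0.025], [0, 0, 0], 0],
    [[-0.002, 0.002, -0.025], [0, 0, 0], 0]
  ]
}}

```text
time: 17.87
tool_pos: [450.2, -267.6, 165.2]
eef_rot: [0.677, 0.736, 0.0, -0.002]
ft_force: [-1.0, 0.5, 1.3]
finger_gap: 0.224
gripper_force: 34.3
```

```bash
cat > m.py <<'E'
from h import *
for c in ('wrist','side','scene'):
    D={'tall_tube':[],'window':[],'reader':[],'opening':[]}
    for k in range(4):
        im=snap(c,c+'_m')
        for n in D:
            L=r.tip_of(c,n)
            for d in L[:2]:
                p=np.array(d['centre'])
                if np.hypot(p[0]-453,p[1]+270)<20 and not(n=='tall_tube' and p[2]<52): D[n].append(p); break
    for n in D:
        if D[n]: print(c,n,len(D[n]),np.mean(D[n],0).round(1),np.std(D[n],0).round(1))
st()
E
python3 m.py
```

```text
wrist tall_tube 4 [ 452.3 -266.9   73. ] [0.9 1.5 2. ]
wrist window 4 [ 453.6 -267.9   40.4] [0.9 0.6 0.8]
wrist reader 4 [ 452.  -268.    -1.6] [1.6 0.4 1.2]
side tall_tube 4 [ 452.8 -267.6   71.6] [0.9 1.4 1.4]
side window 3 [ 452.2 -266.7   42.8] [0.5 1.  0.7]
side reader 3 [ 453.9 -271.2    1.8] [0.5 0.6 0.9]
side opening 4 [ 455.6 -269.8   46.1] [1.  0.5 1.5]
scene tall_tube 4 [ 453.9 -272.1   70.5] [2.1 1.7 1.2]
scene window 4 [ 452.9 -271.    40.6] [0.4 1.9 1.3]
scene reader 3 [ 455.5 -269.2    2.3] [1.2 1.  1.8]
scene opening 3 [ 454.  -269.9   44.8] [0.4 1.1 0.2]
{'time': 20.8667, 'tool_pos': [451.1543, -268.4351, 167.3047], 'eef_rot': [0.6766, 0.7364, -0.0, 0.0], 'ft_force': [-0.8731, 0.0013, -0.0533], 'finger_gap': 0.2255, 'gripper_force': 34.3462, 'joint_positions': [-0.7672, 0.1002, 1.8148, -0.0, 1.2266, -0.8517]}
```

The averages agree: foot (453.0,-268.9), window (453.3,-269.3), foot height 71 mm. Lowering 15 mm gently.

{"api": "apply_moves", "payload": {
  "rows": [
    [[0, 0, -0.003], [0, 0, 0], 0],
    [[0, 0, -0.006], [0, 0, 0], 0],
    [[0, 0, -0.009], [0, 0, 0], 0],
    [[0, 0, -0.012], [0, 0, 0], 0],
    [[0, 0, -0.0145], [0, 0, 0], 0]
  ]
}}

```text
time: 21.28
tool_pos: [451.0, -268.3, 152.2]
eef_rot: [0.677, 0.736, 0.0, -0.0]
ft_force: [-0.5, 0.6, 0.6]
finger_gap: 0.228
gripper_force: 34.3
```

{"api": "apply_moves", "payload": {
  "rows": [
    [[0, 0, 0], [0, 0, 0], 0],
    [[0, 0, 0], [0, 0, 0], 0],
    [[0, 0, 0], [0, 0, 0], 0],
    [[0, 0, 0], [0, 0, 0], 0],
    [[0, 0, 0], [0, 0, 0], 0]
  ]
}}

```text
time: 21.7
tool_pos: [451.3, -268.5, 153.0]
eef_rot: [0.677, 0.736, 0.0, 0.0]
ft_force: [-0.1, -0.2, 0.2]
finger_gap: 0.219
gripper_force: 34.3
```

```bash
python3 m.py
```

```text
wrist tall_tube 4 [ 452.6 -270.6   59. ] [1.3 0.6 0.8]
wrist window 4 [ 455.4 -268.1   40.5] [0.7 0.6 0.1]
wrist reader 4 [ 450.5 -267.5   -1.8] [0.7 2.4 0.7]
side tall_tube 4 [ 451.5 -266.8   56.2] [2.  1.2 2.6]
side window 4 [ 450.9 -266.2   43.2] [1.4 0.4 1.1]
side reader 4 [ 4.536e+02 -2.708e+02 -2.000e-01] [2.  2.5 1.1]
side opening 4 [ 455.  -269.2   47.7] [2.2 1.4 1.8]
scene tall_tube 4 [ 452.5 -271.    56.1] [2.1 1.5 1.6]
scene window 4 [ 453.2 -270.    39.6] [0.9 0.9 1.4]
scene reader 3 [ 455.9 -268.4    0.5] [2.4 0.7 2. ]
scene opening 4 [ 452.2 -270.    45.4] [2.2 1.1 1.3]
{'time': 24.7, 'tool_pos': [451.1247, -268.413, 152.7719], 'eef_rot': [0.6766, 0.7364, 0.0, -0.0001], 'ft_force': [0.7217, 0.2464, -0.1754], 'finger_gap': 0.2249, 'gripper_force': 34.3464, 'joint_positions': [-0.7672, 0.1176, 1.8268, 0.0, 1.1973, -0.8517]}
```

```bash
python3 -c "
from h import *
print(r.job_done())"
```

```text
the job is handed in; nothing more can be done
None
```

I handed the job in at about 25 s; no verdict came back. By my last camera averages the shutter is within about 1 mm of centred and released, and the tall tube is held still with its foot about 1 mm off the window's centre and 15–16 mm above the glass.

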